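# Run roll-on balls from the lever feeder into the open jar

## Robot

A 6-joint arm with a two-finger parallel gripper is mounted at the origin on the work surface. World frame = base frame: x ahead of the robot, y to its left, z up, the work surface at z = 0. Lengths are in mm, angles in rad, forces in N, time in s.
With the tool pointing down it reaches from about 275 to 850 mm from the base axis. Payload 5.2 kg.
Tool frame: the origin (TCP) lies at the very end of the fingers, on their centre line; the grasp point (between the pads) lies 19 mm behind it; z points along the fingers, y is the direction in which the jaws open and shut (so a half turn about z gives the same grasp; the last joint's range is limited). The gripper opens to 85 mm and grips with 20 to 120 N. Pads are 22 mm wide; open, the fingers measure 114 mm over their backs; the gripper's body (76 mm by 85 mm) begins 54 mm behind the grasp point. The pads swing forward as they close: fully open they stand 13 mm farther back than shut.
Start: joints at [0.925, 0.259, 1.535, -0, 1.348, -0.203], TCP at [235.639, 496.97, 208.01] pointing down, gripper open.
Joint ranges: [-3.14, 3.14], [-0.91, 2.08], [0.19, 2.58], [-1.22, 4.36], [0.22, 2.71], [-3.12, 3.12]. Speed limits (rad/s): [2.57, 2.57, 3.14, 3.14, 3.14, 3.14].

## Interface

Orientations are given as [roll, pitch, yaw] about the fixed x, y, z axes, in that order (R = Rz(yaw) Ry(pitch) Rx(roll)).
In Python, from bench import ctrl gives the robot as it stands.
- The arm moves only by the shell command python3 -m handwheel 'ROWS' [FORCE]. ROWS is JSON, a list of rows, each an object with "dr": the turn, a rotation vector about the tool's x, y, z in rad, a list of three; "translation": the shift along the tool's x, y, z in m, a list of three; "claw": the opening, from -1 (shut) to 1 (fully open). In form: [{"dr": [rx, ry, rz], "translation": [dx, dy, dz], "claw": claw}, ...]. A call has 1 to 20 rows; each row shifts and turns the commanded pose from where the row before left it, along the tool's axes as they then stand; what a row does not reach is not made up. A row lasts 1/12 s, in which the tool goes at most 41.7 mm and 7.16 degrees, less where a joint would pass 70% of its speed; a pose out of reach is approached as far as the arm can. A call is refused whole if a number of a shift passes 0.0417 or a number of a turn 0.125, either way. A call with a gripper value outside its range is refused whole. The fingers move at their own pace and stop on an object; FORCE is the grip in N (left out, the last holds). Time passes only in rows, so rows that do not move let the fingers close. It gives the time, the measured TCP pose, the force and the opening at its end, in the units of the state.
- ctrl.sense(): the state, without advancing time (a new reading comes with each control period).
- ctrl.grab_frame(name): name is "scene" or "side" or "wrist"; returns the picture (480x640x3 uint8, red, green, blue); there is no depth.
- ctrl.calibration(name): a dict with "intrinsics" (3x3 intrinsics, pixels), "R" (3x3) and "t" (3): a world point X has camera coordinates R X + t; the wrist camera has in their place "hand_eye" (4x4, takes a point from camera to tool coordinates, whose origin is the TCP and whose axes are the flange's). Camera axes: x right, y down, z forward; pixel columns grow to the right and rows downward; lengths in mm; the calibration is good to about 2 mm. The wrist camera is an equidistant fisheye: a pixel r from the principal point sees the ray r / f radians off the axis. A picture is of the moment at which its call begins: read the wrist's pose just before it. calibration takes no time and is no camera call.
- ctrl.hand_in(): hands the job in, once; it reports no verdict.
The state is a dict: "time_s": time; "joints": joint angles; "qd": joint speeds; "joint_torque": joint torques, N m; "position": TCP position; "ee_rot": TCP orientation; "force": force on the tool from outside, world axes, zero at the start; "torque": the same for the moment, N m; "width": opening from 0.0 (shut) to 1.0 (fully open).
Only numpy, scipy, OpenCV 4.12 (cv2) and the standard library are available. Lean on these libraries where they do the work, as an engineer would, in place of code of your own. Each camera call takes 0.05 s, during which the arm holds its last target. There are 200 camera calls.

## Task

Fill the open jar with the four glass balls waiting in the chute above it: without grasping it, push the feeder's spring-centred lever to the side that lifts that chute's gate, press it gently but firmly against its rubber stop (about 20 N, never above 27 N) and hold it there for at least two seconds and until all four balls have run into the jar. Then let the lever spring back to the middle. Leave the other chute's balls behind their gate, leave both jars where they stand, and do not touch the balls or disturb the things nearby.

Things in the scene. Friction and masses are not known exactly. Their poses are not given: they have to be found in the camera images.
- feeder: Ball feeder, fixed: steel base 150 x 220 mm, two open aluminium chutes 36 mm wide, 150 mm long, centred 80 mm left (+y) and right (-y), sloping down to lips 125 mm above the bench; four balls in each behind a gate. Only the lever is higher than 200 mm. Origin: on the bench, midway between the chutes, below the gates. x: out over the lips to the jars, away from the robot; y: left; z: up
- lever: Steel rocker with upright lever 10 mm thick and a gate paddle at each end; origin at its pivot, 140 mm up; turns about feeder x. Knob pushed to one side lifts the gate on the OTHER side: knob right (-y) empties the left chute. Sprung upright; push grows evenly to 9-13 N, then a stiff rubber stop 49 to 64 mm over, set anew each time and unseen; gate clear shortly before it
- knob (a point): centre of the black ball knob, 28 mm in diameter, 310 mm above the bench and 170 mm above the pivot when upright; clear on both sides and above; it sinks by 7 to 13 mm when the lever is right over
- open_jar: open empty glass jar, 84 mm across its rim, narrower at the foot, 85 mm tall, wall 4 mm, standing under the lip of one chute (left or right), about 54 mm out from the gate; origin at the centre of its underside
- lidded_jar: closed glass jar with a steel lid, 84 mm across, 85 mm tall, under the other chute; stays where it is; origin at the centre of its underside
- pump_bottle: bystander: white plastic bottle 52 mm across, 150 mm tall; origin under its centre
- amber_jar: bystander: amber glass jar 64 mm across, 60 mm tall, black cap; origin under its centre
- beaker: bystander: open glass beaker 70 mm across, 90 mm tall; origin under its centre
- ball_left1_center (a point): centre of a white glass ball, 25 mm, 20 g; number 1 from the gate in the left (+y of the feeder) chute at the start
- ball_left2_center (a point): centre of a white glass ball, 25 mm, 20 g; number 2 from the gate in the left (+y of the feeder) chute at the start
- ball_left3_center (a point): centre of a white glass ball, 25 mm, 20 g; number 3 from the gate in the left (+y of the feeder) chute at the start
- ball_left4_center (a point): centre of a white glass ball, 25 mm, 20 g; number 4 from the gate in the left (+y of the feeder) chute at the start
- ball_right1_center (a point): centre of a white glass ball, 25 mm, 20 g; number 1 from the gate in the right (-y) chute at the start
- ball_right2_center (a point): centre of a white glass ball, 25 mm, 20 g; number 2 from the gate in the right (-y) chute at the start
- ball_right3_center (a point): centre of a white glass ball, 25 mm, 20 g; number 3 from the gate in the right (-y) chute at the start
- ball_right4_center (a point): centre of a white glass ball, 25 mm, 20 g; number 4 from the gate in the right (-y) chute at the start

How it is judged:
By the outcome, as a careful person would: the job done as asked, in the order asked, and still so for the second after the job is handed in, with the robot touching nothing.
It also fails if it takes over 40 s, if anything falls off the work surface, if the arm or the gripper's body presses on something with over 40 N, if the wrist force passes 120 N, or if a joint passes its speed limit or range.

## Working session

There is one attempt and no reset: what is moved stays moved. The work goes in short steps, Python scripts to look and compute and a shell command to move; the robot and the scene stay as the last step left them, time stands still between calls to the robot, and variables do not carry over. Pictures are saved under pics/ and viewed, about 8 in all and at most 12, crops included, and the job is handed in when it is done.

```bash
mkdir -p pics; python3 - <<'E'
from bench import ctrl
import cv2,numpy as np
s=ctrl.sense();print(s)
for n in("scene","side"):
    im=ctrl.grab_frame(n);cv2.imwrite(f"pics/{n}0.png",im[:,:,::-1])
    c=ctrl.calibration(n);print(n,c)
E
```

```text
{'time_s': 0.0, 'joints': array([ 9.25234755e-01,  2.59349144e-01,  1.53607433e+00, -8.90333077e-07,
        1.34800470e+00, -2.02776156e-01]), 'qd': array([-8.35903019e-04,  7.52304005e-06, -1.99708895e-03, -5.35141523e-04,
       -6.79504034e-04,  1.09826908e-03]), 'joint_torque': array([ 6.93796810e-04, -4.46021533e+01, -2.90576756e+01, -1.65276724e-04,
        1.16774545e-02,  1.72594747e-05]), 'position': array([235.271329  , 496.51278522, 207.17494033]), 'ee_rot': array([-3.13979457e+00, -3.68804055e-04,  2.69880710e+00]), 'force': array([-0.42966843, -0.44345879, -0.04179891]), 'torque': array([0.01056935, 0.0112126 , 0.05258151]), 'width': 0.9979058543668511}
scene {'intrinsics': array([[486.84583538,   0.        , 318.31666552],
       [  0.        , 486.84583538, 237.52674443],
       [  0.        ,   0.        ,   1.        ]]), 'R': array([[-0.51041084,  0.85987982, -0.00935246],
       [ 0.48675907,  0.27993242, -0.82746809],
       [-0.70890506, -0.42690109, -0.56143484]]), 't': array([ 295.67801611,  -92.62374648, 1482.81499028])}
side {'intrinsics': array([[529.8348868 ,   0.        , 315.5030369 ],
       [  0.        , 529.8348868 , 246.97178049],
       [  0.        ,   0.        ,   1.        ]]), 'R': array([[-0.99392459, -0.10993781, -0.00525275],
       [-0.08092507,  0.76230735, -0.64213599],
       [ 0.07459924, -0.63780967, -0.76657275]]), 't': array([ 553.13277248,  182.62078751, 1262.02729625])}
```

View pics/scene0.png

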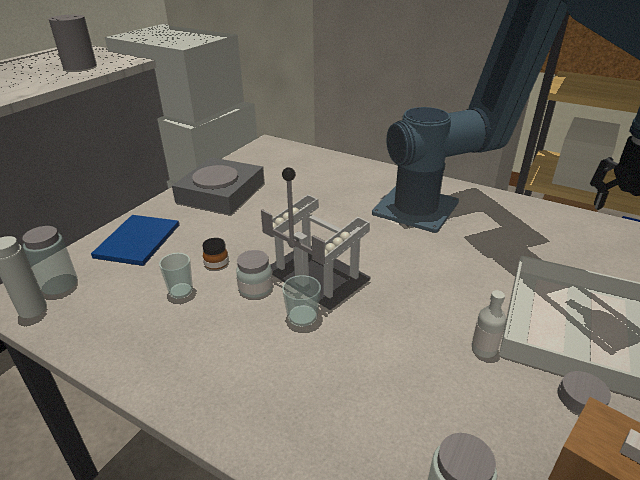

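View pics/side0.png

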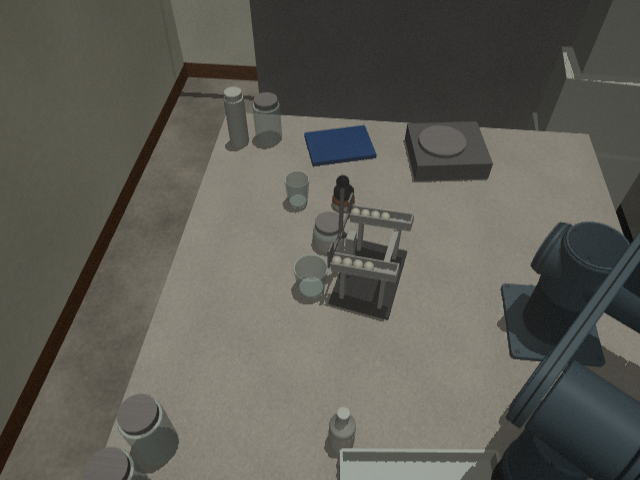

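The scene view shows the knob at (289,174), the open jar at (302,303) and the lidded jar at (254,275). The side view shows the knob at about (343,182) and the open jar at (310,278). The open jar is under the left (+y) chute, so the knob has to go right (-y). I'll enlarge both views to measure it.

```bash
python3 - <<'E'
import cv2,numpy as np
a=cv2.imread("pics/scene0.png")[155:325,230:390];b=cv2.imread("pics/side0.png")[160:330,280:430]
f=lambda i:cv2.convertScaleAbs(cv2.resize(i,None,fx=2.5,fy=2.5,interpolation=cv2.INTER_CUBIC),alpha=1.4)
cv2.imwrite("pics/crop.png",np.hstack([f(a),f(b)]))
E
```

```text
(no output)
```

View pics/crop.png

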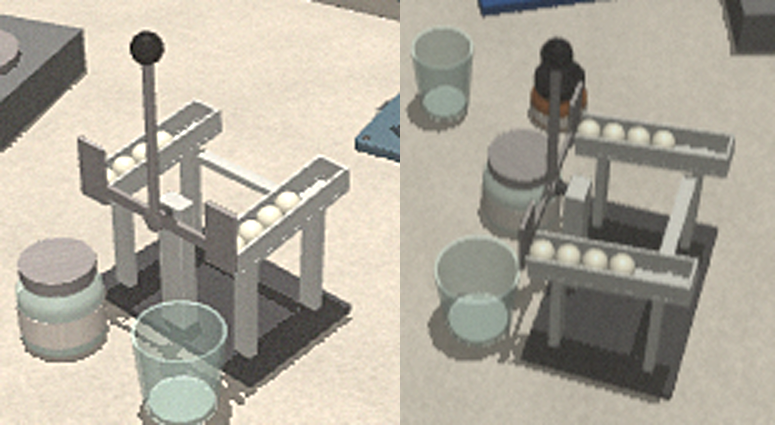

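The crop shows the knob at crop (146,48) in scene and (556,53) in side. The base corners, balls and jars are all distinct, so I'll triangulate them.

```bash
cat > h.py <<'E'
from bench import ctrl
import numpy as np,cv2
def cal(n):
    c=ctrl.calibration(n);return c["intrinsics"],c["R"],c["t"]
def tri(a,b):
    P=[cal(n) for n in("scene","side")]
    X=cv2.triangulatePoints(*[K@np.c_[R,t] for K,R,t in P],np.float64(a),np.float64(b))
    return (X[:3]/X[3]).ravel()
def plane(n,p,z):
    K,R,t=cal(n);d=R.T@np.linalg.inv(K)@[p[0],p[1],1];o=-R.T@t
    return o+d*(z-o[2])/d[2]
S=lambda u,v:(230+u/2.5,155+v/2.5)
D=lambda u,v:(280+(u-400)/2.5,160+v/2.5)
E
python3 - <<'E'
from h import *
np.set_printoptions(precision=1,suppress=True)
print("knob",tri(S(146,48),D(556,53)))
print("pivot",tri(S(160,218),D(560,187)))
for i,(a,b) in enumerate([((249,233),(541,250)),((269,217),(569,256)),((289,201),(596,261))]):print("L",i,tri(S(*a),D(*b)))
print("R1",tri(S(123,168),D(590,130)))
print("corners scene LF,LB,RF",*[plane("scene",S(*p),8) for p in[(248,380),(350,308),(103,297)]])
print("corners side LB,RB,LF",*[plane("side",D(*p),8) for p in[(670,395),(717,230),(524,358)]])
print("open rim",tri(S(180,335),D(478,270)),"lid",tri(S(58,268),D(520,160)))
E
```

```text
knob [ 509.2 -110.1  307.7]
pivot [ 499.6 -110.9  133.1]
L 0 [510.2 -12.5 157.8]
L 1 [484.7  -6.7 160.6]
L 2 [460.5  -0.  165.3]
R1 [ 475.5 -166.8  156.1]
corners scene LF,LB,RF [528.4  -1.4   8. ] [388.6  33.6   8. ] [ 495.3 -185.6    8. ]
corners side LB,RB,LF [379.   29.9   8. ] [ 334.4 -179.9    8. ] [521.6   2.6   8. ]
open rim [571.9 -46.2  76. ] lid [ 545.4 -197.1   73.2]
```

```bash
python3 -m handwheel '[{"dr":[0,0,-0.1135],"translation":[0,0,-0.04],"claw":-1},{"dr":[0,0,-0.1135],"translation":[0,0,-0.04],"claw":-1},{"dr":[0,0,0],"translation":[0,0,-0.04],"claw":-1},{"dr":[0,0,0],"translation":[0,0,-0.015],"claw":-1},{"dr":[0,0,0],"translation":[-0.022,-0.0266,0],"claw":-1},{"dr":[0,0,0],"translation":[-0.022,-0.0266,0],"claw":-1},{"dr":[0,0,0],"translation":[-0.022,-0.0266,0],"claw":-1},{"dr":[0,0,0],"translation":[-0.022,-0.0266,0],"claw":-1},{"dr":[0,0,0],"translation":[-0.022,-0.0266,0],"claw":-1},{"dr":[0,0,0],"translation":[-0.022,-0.0266,0],"claw":-1},{"dr":[0,0,0],"translation":[-0.022,-0.0266,0],"claw":-1},{"dr":[0,0,0],"translation":[-0.022,-0.0266,0],"claw":-1},{"dr":[0,0,0],"translation":[-0.022,-0.0266,0],"claw":-1},{"dr":[0,0,0],"translation":[-0.022,-0.0266,0],"claw":-1},{"dr":[0,0,0],"translation":[-0.022,-0.0266,0],"claw":-1},{"dr":[0,0,0],"translation":[-0.022,-0.0266,0],"claw":-1},{"dr":[0,0,0],"translation":[-0.022,-0.0266,0],"claw":-1},{"dr":[0,0,0],"translation":[-0.022,-0.0266,0],"claw":-1},{"dr":[0,0,0],"translation":[-0.022,-0.0266,0],"claw":-1},{"dr":[0,0,0],"translation":[0,0,0],"claw":-1}]' 80; python3 -c "
from bench import ctrl;print(ctrl.sense())"
```

```text
time_s: 1.77
position: [474.6, 31.4, 341.7]
ee_rot: [-3.139, -0.001, 2.92]
force: [-0.4, 0.6, 0.1]
width: 0.002
{'time_s': 1.7667, 'joints': array([-0.16698061,  0.06446151,  1.44910983, -0.00255633,  1.62868575,
       -1.51676907]), 'qd': array([ 0.0704892 , -0.03501204,  0.03774609,  0.05023485,  0.03798231,
        0.08818535]), 'joint_torque': array([ -1.42560828, -35.51299453, -31.60711169,  -0.2382782 ,
         0.04111363,  -0.80796288]), 'position': array([474.63755528,  31.38566648, 341.74876644]), 'ee_rot': array([-3.13900836e+00, -5.25462550e-04,  2.92043705e+00]), 'force': array([-0.41811624,  0.55131464,  0.14203022]), 'torque': array([-0.02280916,  0.04982531,  0.01621691]), 'width': 0.00153842056915821}
```

```bash
python3 -m handwheel '[{"dr":[0,0,0],"translation":[-0.0212,-0.0252,0],"claw":-1},{"dr":[0,0,0],"translation":[-0.0212,-0.0252,0],"claw":-1},{"dr":[0,0,0],"translation":[-0.0212,-0.0252,0],"claw":-1},{"dr":[0,0,0],"translation":[0,0,0.017],"claw":-1},{"dr":[0,0,0],"translation":[0,0,0.017],"claw":-1},{"dr":[0,0,0],"translation":[0,0,0.017],"claw":-1},{"dr":[0,0,0],"translation":[0,0,0],"claw":-1},{"dr":[0,0,0],"translation":[0,0,0],"claw":-1},{"dr":[0,0,0],"translation":[0,0,0],"claw":-1}]' 80; python3 - <<'E'
from h import *
a=ctrl.grab_frame("scene")[140:310,210:370];b=ctrl.grab_frame("side")[140:310,280:440]
print(ctrl.sense()["position"])
f=lambda i:cv2.convertScaleAbs(cv2.resize(i,None,fx=2.5,fy=2.5,interpolation=cv2.INTER_CUBIC),alpha=1.4)
cv2.imwrite("pics/pre.png",np.hstack([f(a),f(b)])[:,:,::-1])
E
```

```text
time_s: 2.52
position: [518.8, -50.7, 292.9]
ee_rot: [-3.142, 0.001, 2.926]
force: [0.2, -0.0, 0.7]
width: 0.003
[519.05077601 -50.78995711 293.41510526]
```

View pics/pre.png

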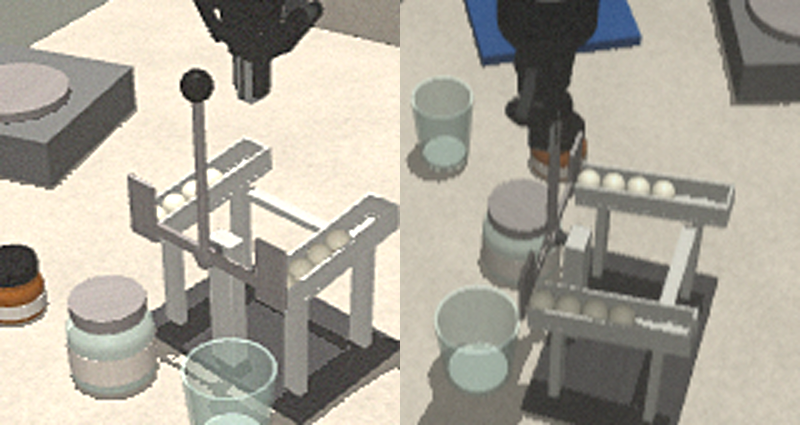

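The scene view shows the closed fingers about 30 mm left of the knob and at its height. I'll approach until contact.

```bash
python3 -m handwheel '[{"dr":[0,0,0],"translation":[0,-0.008,0.001],"claw":-1},{"dr":[0,0,0],"translation":[0,-0.008,0.001],"claw":-1},{"dr":[0,0,0],"translation":[0,-0.008,0.001],"claw":-1},{"dr":[0,0,0],"translation":[0,-0.004,0],"claw":-1},{"dr":[0,0,0],"translation":[0,-0.004,0],"claw":-1},{"dr":[0,0,0],"translation":[0,-0.004,0],"claw":-1},{"dr":[0,0,0],"translation":[0,-0.004,0],"claw":-1},{"dr":[0,0,0],"translation":[0,0,0],"claw":-1},{"dr":[0,0,0],"translation":[0,0,0],"claw":-1}]'
```

```text
time_s: 3.37
position: [510.0, -90.1, 289.1]
ee_rot: [3.141, 0.0, 2.925]
force: [0.7, 0.3, 0.1]
width: -0.0
```

```bash
python3 -m handwheel '[{"dr":[0,0,0],"translation":[0,-0.004,0],"claw":-1},{"dr":[0,0,0],"translation":[0,-0.004,0],"claw":-1},{"dr":[0,0,0],"translation":[0,-0.004,0],"claw":-1},{"dr":[0,0,0],"translation":[0,-0.004,0],"claw":-1},{"dr":[0,0,0],"translation":[0,0,0],"claw":-1},{"dr":[0,0,0],"translation":[0,0,0],"claw":-1}]'
```

```text
time_s: 3.87
position: [506.5, -105.6, 289.0]
ee_rot: [3.141, -0.0, 2.925]
force: [0.6, 2.5, 0.5]
width: 0.005
```

```bash
python3 -m handwheel '[{"dr":[0,0,0],"translation":[0,-0.004,0],"claw":-1},{"dr":[0,0,0],"translation":[0,-0.004,0],"claw":-1},{"dr":[0,0,0],"translation":[0,-0.004,0],"claw":-1},{"dr":[0,0,0],"translation":[0,-0.004,0],"claw":-1},{"dr":[0,0,0],"translation":[0,-0.004,0],"claw":-1},{"dr":[0,0,0],"translation":[0,0,0],"claw":-1},{"dr":[0,0,0],"translation":[0,0,0],"claw":-1}]'; python3 - <<'E'
from h import *
a=ctrl.grab_frame("scene")[140:310,210:370];b=ctrl.grab_frame("side")[140:310,280:440]
s=ctrl.sense();print(s["position"],s["force"])
f=lambda i:cv2.convertScaleAbs(cv2.resize(i,None,fx=2.5,fy=2.5,interpolation=cv2.INTER_CUBIC),alpha=1.4)
cv2.imwrite("pics/mid.png",np.hstack([f(a),f(b)])[:,:,::-1])
E
```

```text
time_s: 4.45
position: [502.1, -124.9, 288.6]
ee_rot: [3.14, -0.001, 2.925]
force: [0.9, 5.2, -1.4]
width: -0.0
[ 502.0774946  -124.73703082  288.63096096] [ 0.85337385  5.92963507 -0.89892216]
```

View pics/mid.png

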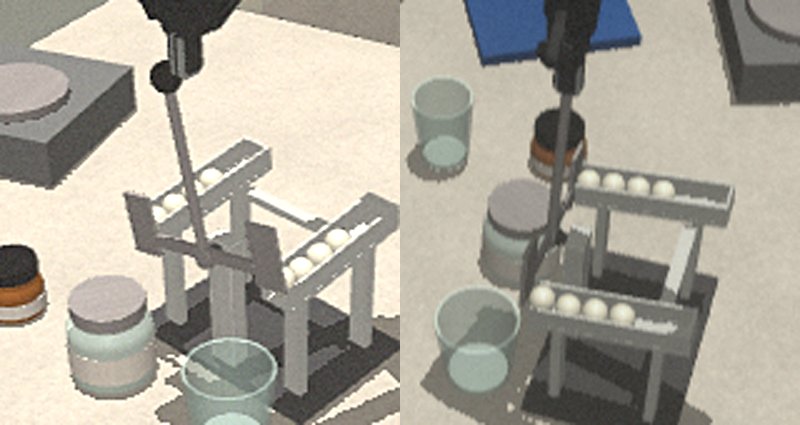

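The picture shows the fingers bearing on the knob, the lever leaning right and the left gate rising, with no balls released yet. I'm continuing in smaller steps.

```bash
python3 -m handwheel '[{"dr":[0,0,0],"translation":[0,-0.003,0],"claw":-1},{"dr":[0,0,0],"translation":[0,-0.003,0],"claw":-1},{"dr":[0,0,0],"translation":[0,-0.003,0.0],"claw":-1},{"dr":[0,0,0],"translation":[0,-0.002,0.0],"claw":-1},{"dr":[0,0,0],"translation":[0,0,0],"claw":-1},{"dr":[0,0,0],"translation":[0,0,0],"claw":-1}]'
```

```text
time_s: 5.05
position: [499.8, -135.1, 288.9]
ee_rot: [3.14, -0.0, 2.926]
force: [2.0, 6.3, 0.9]
width: -0.002
```

```bash
python3 -m handwheel '[{"dr":[0,0,0],"translation":[0,-0.0015,0],"claw":-1},{"dr":[0,0,0],"translation":[0,-0.0015,0],"claw":-1},{"dr":[0,0,0],"translation":[0,0,0],"claw":-1},{"dr":[0,0,0],"translation":[0,0,0],"claw":-1}]'
```

```text
time_s: 5.38
position: [499.3, -138.0, 289.0]
ee_rot: [3.14, -0.0, 2.926]
force: [1.4, 7.8, 0.7]
width: -0.003
```

```bash
python3 -m handwheel '[{"dr":[0,0,0],"translation":[0,-0.001,0],"claw":-1},{"dr":[0,0,0],"translation":[0,-0.001,0],"claw":-1},{"dr":[0,0,0],"translation":[0,0,0],"claw":-1}]'
```

```text
time_s: 5.63
position: [498.9, -140.0, 289.2]
ee_rot: [3.14, 0.0, 2.926]
force: [1.8, 6.5, 1.1]
width: -0.003
```

```bash
python3 -m handwheel '[{"dr":[0,0,0],"translation":[0,-0.001,0],"claw":-1},{"dr":[0,0,0],"translation":[0,0,0],"claw":-1},{"dr":[0,0,0],"translation":[0,0,0],"claw":-1}]'
```

```text
time_s: 5.88
position: [498.7, -140.8, 289.2]
ee_rot: [3.14, 0.0, 2.926]
force: [1.9, 7.2, 1.4]
width: 0.001
```

```bash
python3 -m handwheel '[{"dr":[0,0,0],"translation":[0,-0.001,0],"claw":-1},{"dr":[0,0,0],"translation":[0,-0.001,0],"claw":-1},{"dr":[0,0,0],"translation":[0,0,0],"claw":-1}]'
```

```text
time_s: 6.13
position: [498.3, -142.8, 289.2]
ee_rot: [3.14, 0.0, 2.926]
force: [1.3, 7.0, 2.0]
width: -0.003
```

```bash
python3 -m handwheel '[{"dr":[0,0,0],"translation":[0,-0.001,0],"claw":-1},{"dr":[0,0,0],"translation":[0,0,0],"claw":-1},{"dr":[0,0,0],"translation":[0,0,0],"claw":-1}]'
```

```text
time_s: 6.38
position: [498.2, -143.8, 289.4]
ee_rot: [3.14, 0.001, 2.926]
force: [1.4, 8.0, 2.1]
width: -0.002
```

```bash
python3 -m handwheel '[{"dr":[0,0,0],"translation":[0,-0.001,0],"claw":-1},{"dr":[0,0,0],"translation":[0,-0.001,0],"claw":-1},{"dr":[0,0,0],"translation":[0,0,0],"claw":-1}]'
```

```text
time_s: 6.63
position: [497.8, -145.9, 289.5]
ee_rot: [3.14, 0.001, 2.926]
force: [1.0, 8.2, 2.9]
width: 0.003
```

```bash
python3 -m handwheel '[{"dr":[0,0,0],"translation":[0,-0.001,0],"claw":-1},{"dr":[0,0,0],"translation":[0,0,0],"claw":-1},{"dr":[0,0,0],"translation":[0,0,0],"claw":-1}]'
```

```text
time_s: 6.88
position: [497.6, -146.7, 289.5]
ee_rot: [3.14, 0.001, 2.926]
force: [1.3, 7.2, 3.3]
width: 0.0
```

```bash
python3 -m handwheel '[{"dr":[0,0,0],"translation":[0,-0.001,0],"claw":-1},{"dr":[0,0,0],"translation":[0,0,0],"claw":-1},{"dr":[0,0,0],"translation":[0,0,0],"claw":-1}]'
```

```text
time_s: 7.13
position: [497.5, -147.8, 289.7]
ee_rot: [3.14, 0.001, 2.926]
force: [1.7, 7.0, 3.7]
width: -0.001
```

The sideways force has stopped growing while the vertical force rises, so I'll check where the fingertip meets the knob.

```bash
python3 - <<'E'
from h import *
def proj(n,X):
    K,R,t=cal(n);p=K@(R@np.array(X)+t);return p[:2]/p[2]
p=proj("scene",[519,-50.8,293.4]);print("pre TCP crop",(p-[210,140])*2.5)
p=proj("side",[519,-50.8,293.4]);print("pre TCP side crop",(p-[280,140])*2.5+[400,0])
a=ctrl.grab_frame("scene")[140:240,230:330];b=ctrl.grab_frame("side")[130:230,300:400]
s=ctrl.sense();print(s["position"],s["force"])
print("TCP now",(proj("scene",s["position"])-[230,140])*4,(proj("side",s["position"])-[300,130])*4+[400,0])
f=lambda i:cv2.convertScaleAbs(cv2.resize(i,None,fx=4,fy=4,interpolation=cv2.INTER_CUBIC),alpha=1.8)
cv2.imwrite("pics/now.png",np.hstack([f(a),f(b)])[:,:,::-1])
E
```

```text
pre TCP crop [251.19078796 122.34333898]
pre TCP side crop [538.15575291 164.03384529]
[ 497.43609291 -147.75485513  289.6727309 ] [0.60485402 7.88672787 3.67940404]
TCP now [187.02812739 141.54364975] [594.8934991 185.1236454]
```

View pics/now.png

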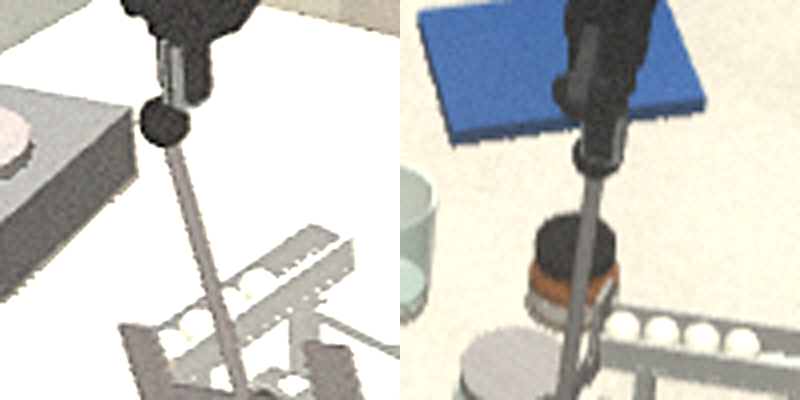

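The crop shows the fingertip bearing on the upper part of the knob, higher than the TCP number suggests. That contact is poor, so I'll ease the lever back upright, lower the tool 18 mm and push again.

```bash
python3 -m handwheel '[{"dr":[0,0,0],"translation":[0,0.006,0],"claw":-1},{"dr":[0,0,0],"translation":[0,0.006,0],"claw":-1},{"dr":[0,0,0],"translation":[0,0.006,0],"claw":-1},{"dr":[0,0,0],"translation":[0,0.006,0],"claw":-1},{"dr":[0,0,0],"translation":[0,0.006,0],"claw":-1},{"dr":[0,0,0],"translation":[0,0.006,0],"claw":-1},{"dr":[0,0,0],"translation":[0,0.006,0],"claw":-1},{"dr":[0,0,0],"translation":[0,0.006,0],"claw":-1},{"dr":[0,0,0],"translation":[0,0.008,0],"claw":-1},{"dr":[0,0,0],"translation":[0,0.008,0],"claw":-1},{"dr":[0,0,0],"translation":[0,0.008,0],"claw":-1},{"dr":[0,0,0],"translation":[0,0,0.009],"claw":-1},{"dr":[0,0,0],"translation":[0,0,0.009],"claw":-1},{"dr":[0,0,0],"translation":[0,0,0],"claw":-1},{"dr":[0,0,0],"translation":[0,0,0],"claw":-1}]';python3 - <<'E'
from h import *
a=ctrl.grab_frame("scene")[140:320,210:370];b=ctrl.grab_frame("side")[140:320,280:440]
s=ctrl.sense();print(s["position"],s["force"])
f=lambda i:cv2.convertScaleAbs(cv2.resize(i,None,fx=2.5,fy=2.5,interpolation=cv2.INTER_CUBIC),alpha=1.4)
cv2.imwrite("pics/back.png",np.hstack([f(a),f(b)])[:,:,::-1])
E
```

```text
time_s: 8.48
position: [511.6, -78.5, 269.3]
ee_rot: [-3.142, -0.003, 2.925]
force: [-0.1, -0.9, -0.0]
width: -0.003
[512.31517225 -78.66703953 270.58799678] [-0.57553409 -0.46561006  0.24530215]
```

View pics/back.png

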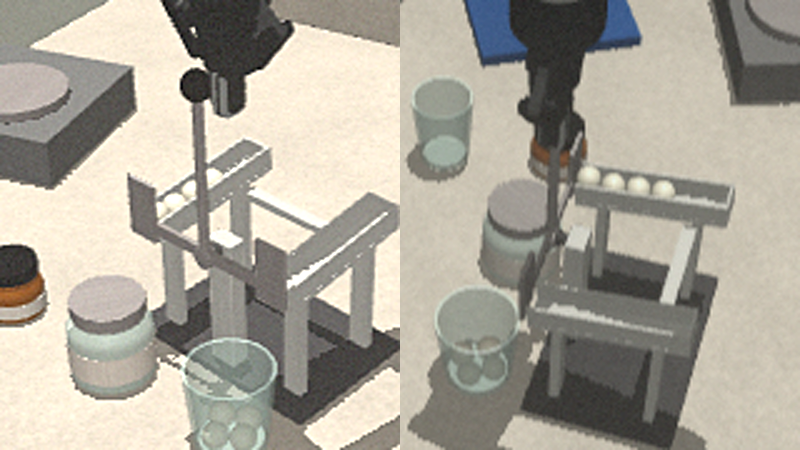

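The left balls are already all in the open jar, so the gate had cleared, and the right balls are still behind theirs. The lever has not yet been pressed against its stop, so I'm pushing again with a better contact.

```bash
python3 -m handwheel '[{"dr":[0,0,0],"translation":[0,-0.005,0],"claw":-1},{"dr":[0,0,0],"translation":[0,-0.005,0],"claw":-1},{"dr":[0,0,0],"translation":[0,-0.005,0],"claw":-1},{"dr":[0,0,0],"translation":[0,-0.005,0],"claw":-1},{"dr":[0,0,0],"translation":[0,-0.005,0],"claw":-1},{"dr":[0,0,0],"translation":[0,-0.005,0],"claw":-1},{"dr":[0,0,0],"translation":[0,-0.005,0],"claw":-1},{"dr":[0,0,0],"translation":[0,-0.005,0],"claw":-1},{"dr":[0,0,0],"translation":[0,-0.004,0],"claw":-1},{"dr":[0,0,0],"translation":[0,-0.004,0],"claw":-1},{"dr":[0,0,0],"translation":[0,0,0],"claw":-1},{"dr":[0,0,0],"translation":[0,0,0],"claw":-1}]'
```

```text
time_s: 9.58
position: [501.7, -123.8, 269.6]
ee_rot: [3.138, -0.003, 2.926]
force: [2.4, 8.0, -5.4]
width: 0.003
```

```bash
python3 -m handwheel '[{"dr":[0,0,0],"translation":[0,-0.003,0],"claw":-1},{"dr":[0,0,0],"translation":[0,-0.003,0],"claw":-1},{"dr":[0,0,0],"translation":[0,0,0],"claw":-1},{"dr":[0,0,0],"translation":[0,0,0],"claw":-1}]'
```

```text
time_s: 9.92
position: [500.5, -129.1, 269.5]
ee_rot: [3.137, -0.003, 2.926]
force: [2.0, 8.2, -5.0]
width: -0.002
```

```bash
python3 -m handwheel '[{"dr":[0,0,0],"translation":[0,-0.002,0.002],"claw":-1},{"dr":[0,0,0],"translation":[0,-0.002,0.002],"claw":-1},{"dr":[0,0,0],"translation":[0,-0.001,0.001],"claw":-1},{"dr":[0,0,0],"translation":[0,0,0],"claw":-1}]'
```

```text
time_s: 10.25
position: [500.6, -135.2, 267.0]
ee_rot: [3.14, 0.002, 2.926]
force: [1.6, 6.9, 6.3]
width: 0.004
```

```bash
python3 -m handwheel '[{"dr":[0,0,0],"translation":[0,-0.001,0.0005],"claw":-1},{"dr":[0,0,0],"translation":[0,-0.001,0.0005],"claw":-1},{"dr":[0,0,0],"translation":[0,0,0],"claw":-1}]'
```

```text
time_s: 10.5
position: [500.5, -136.6, 266.6]
ee_rot: [3.139, 0.003, 2.927]
force: [1.9, 10.6, 8.0]
width: -0.0
```

```bash
python3 -m handwheel '[{"dr":[0,0,0],"translation":[0,-0.001,0.0005],"claw":-1},{"dr":[0,0,0],"translation":[0,-0.001,0.0005],"claw":-1},{"dr":[0,0,0],"translation":[0,0,0],"claw":-1}]'
```

```text
time_s: 10.75
position: [500.4, -138.1, 266.1]
ee_rot: [3.138, 0.004, 2.927]
force: [2.4, 11.2, 10.8]
width: -0.0
```

```bash
python3 -m handwheel '[{"dr":[0,0,0],"translation":[0,0,-0.0015],"claw":-1},{"dr":[0,0,0],"translation":[0,0,-0.0015],"claw":-1},{"dr":[0,0,0],"translation":[0,0,0],"claw":-1}]'
```

```text
time_s: 11.0
position: [499.3, -136.9, 267.1]
ee_rot: [3.136, -0.0, 2.927]
force: [2.4, 12.3, 2.7]
width: 0.0
```

```bash
python3 -m handwheel '[{"dr":[0,0,0],"translation":[0,-0.001,0],"claw":-1},{"dr":[0,0,0],"translation":[0,-0.001,0],"claw":-1},{"dr":[0,0,0],"translation":[0,0,0],"claw":-1}]'
```

```text
time_s: 11.25
position: [499.0, -138.2, 266.8]
ee_rot: [3.135, -0.001, 2.928]
force: [3.8, 15.0, 1.0]
width: 0.004
```

On the stop now: about 2 N/mm of travel. Stepping up to about 20 N.

```bash
python3 -m handwheel '[{"dr":[0,0,0],"translation":[0,-0.001,0],"claw":-1},{"dr":[0,0,0],"translation":[0,-0.001,0],"claw":-1},{"dr":[0,0,0],"translation":[0,0,0],"claw":-1}]'
```

```text
time_s: 11.5
position: [498.6, -139.4, 266.5]
ee_rot: [3.133, -0.001, 2.928]
force: [3.4, 17.3, 1.0]
width: -0.003
```

```bash
python3 -c "
from bench import ctrl
print(ctrl.sense()['force'])"
```

```text
[ 3.4301637  17.25017966  1.04751927]
```

```bash
python3 -m handwheel '[{"dr":[0,0,0],"translation":[0,-0.001,0],"claw":-1},{"dr":[0,0,0],"translation":[0,-0.0005,0],"claw":-1},{"dr":[0,0,0],"translation":[0,0,0],"claw":-1},{"dr":[0,0,0],"translation":[0,0,0],"claw":-1}]'
```

```text
time_s: 11.83
position: [498.3, -140.1, 266.4]
ee_rot: [3.132, -0.001, 2.928]
force: [5.8, 18.3, 0.5]
width: -0.002
```

```bash
python3 -m handwheel '[{"dr":[0,0,0],"translation":[0,-0.0007,0],"claw":-1},{"dr":[0,0,0],"translation":[0,0,0],"claw":-1},{"dr":[0,0,0],"translation":[0,0,0],"claw":-1},{"dr":[0,0,0],"translation":[0,0,0],"claw":-1},{"dr":[0,0,0],"translation":[0,0,0],"claw":-1},{"dr":[0,0,0],"translation":[0,0,0],"claw":-1}]'
```

```text
time_s: 12.33
position: [498.1, -140.5, 266.3]
ee_rot: [3.132, -0.002, 2.928]
force: [5.1, 19.0, -0.7]
width: 0.002
```

```bash
python3 -m handwheel '[{"dr":[0,0,0],"translation":[0,0,0],"claw":-1},{"dr":[0,0,0],"translation":[0,0,0],"claw":-1},{"dr":[0,0,0],"translation":[0,0,0],"claw":-1},{"dr":[0,0,0],"translation":[0,0,0],"claw":-1},{"dr":[0,0,0],"translation":[0,0,0],"claw":-1},{"dr":[0,0,0],"translation":[0,0,0],"claw":-1},{"dr":[0,0,0],"translation":[0,0,0],"claw":-1},{"dr":[0,0,0],"translation":[0,0,0],"claw":-1},{"dr":[0,0,0],"translation":[0,0,0],"claw":-1},{"dr":[0,0,0],"translation":[0,0,0],"claw":-1},{"dr":[0,0,0],"translation":[0,0,0],"claw":-1},{"dr":[0,0,0],"translation":[0,0,0],"claw":-1}]'; python3 - <<'E'
from h import *
a=ctrl.grab_frame("scene")[140:320,210:370];b=ctrl.grab_frame("side")[140:320,280:440]
for i in range(6):
    ctrl.grab_frame("wrist");s=ctrl.sense();print(s["position"],s["force"])
f=lambda i:cv2.convertScaleAbs(cv2.resize(i,None,fx=2.5,fy=2.5,interpolation=cv2.INTER_CUBIC),alpha=1.4)
cv2.imwrite("pics/hold.png",np.hstack([f(a),f(b)])[:,:,::-1])
E
```

```text
time_s: 13.33
position: [498.1, -140.5, 266.3]
ee_rot: [3.132, -0.002, 2.929]
force: [5.3, 19.7, -0.1]
width: 0.004
[ 498.14742199 -140.47613716  266.29072075] [ 5.22548132 18.60947094 -0.2678149 ]
[ 498.16452262 -140.48438179  266.31257564] [ 3.70658841 19.20198406 -0.22284514]
[ 498.13543518 -140.46676237  266.30220034] [ 4.24883385 18.21422312 -0.28209604]
[ 498.13485419 -140.47861562  266.27771404] [ 4.43781633 19.45901245  0.26545459]
[ 498.14003157 -140.47002203  266.29546589] [ 4.37999459 19.08445995 -0.07681773]
[ 498.15664115 -140.49843095  266.31587924] [ 4.84862629 18.85309419  0.10902602]
```

View pics/hold.png

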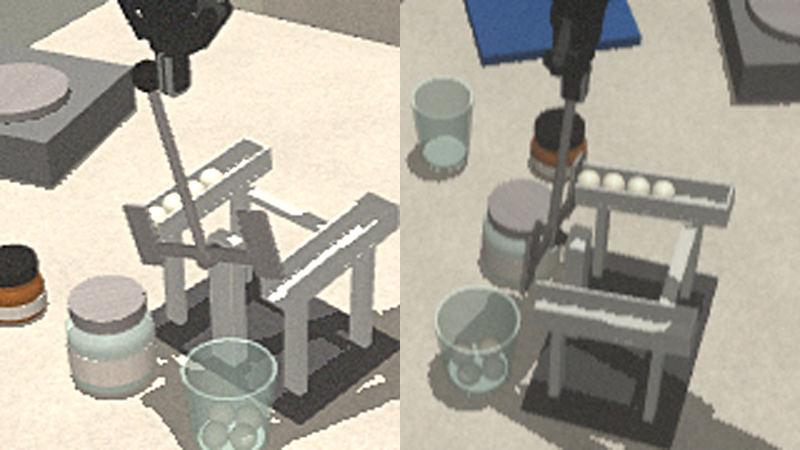

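The picture shows the lever right over on its stop with the left gate lifted, four balls in the jar, and the right balls still behind their gate. The force is steady at about 19.5 N. I'll hold a bit longer, then ease it back and clear away.

```bash
python3 -m handwheel '[{"dr":[0,0,0],"translation":[0,-0.0003,0],"claw":-1},{"dr":[0,0,0],"translation":[0,0,0],"claw":-1},{"dr":[0,0,0],"translation":[0,0,0],"claw":-1},{"dr":[0,0,0],"translation":[0,0,0],"claw":-1},{"dr":[0,0,0],"translation":[0,0,0],"claw":-1},{"dr":[0,0,0],"translation":[0,0,0],"claw":-1},{"dr":[0,0,0],"translation":[0,0,0],"claw":-1},{"dr":[0,0,0],"translation":[0,0,0],"claw":-1},{"dr":[0,0,0],"translation":[0,0,0],"claw":-1},{"dr":[0,0,0],"translation":[0,0,0],"claw":-1},{"dr":[0,0,0],"translation":[0,0,0],"claw":-1},{"dr":[0,0,0],"translation":[0,0,0],"claw":-1},{"dr":[0,0,0],"translation":[0,0,0],"claw":-1},{"dr":[0,0,0],"translation":[0,0,0],"claw":-1},{"dr":[0,0,0],"translation":[0,0,0],"claw":-1},{"dr":[0,0,0],"translation":[0,0,0],"claw":-1},{"dr":[0,0,0],"translation":[0,0,0],"claw":-1},{"dr":[0,0,0],"translation":[0,0,0],"claw":-1},{"dr":[0,0,0],"translation":[0,0,0],"claw":-1},{"dr":[0,0,0],"translation":[0,0,0],"claw":-1}]'
```

```text
time_s: 15.4
position: [498.1, -140.7, 266.3]
ee_rot: [3.131, -0.002, 2.929]
force: [5.9, 20.5, -0.0]
width: -0.001
```

```bash
python3 -m handwheel '[{"dr":[0,0,0],"translation":[0,0,0],"claw":-1},{"dr":[0,0,0],"translation":[0,0,0],"claw":-1},{"dr":[0,0,0],"translation":[0,0,0],"claw":-1},{"dr":[0,0,0],"translation":[0,0,0],"claw":-1},{"dr":[0,0,0],"translation":[0,0,0],"claw":-1},{"dr":[0,0,0],"translation":[0,0,0],"claw":-1},{"dr":[0,0,0],"translation":[0,0,0],"claw":-1},{"dr":[0,0,0],"translation":[0,0,0],"claw":-1}]'
```

```text
time_s: 16.07
position: [498.1, -140.7, 266.3]
ee_rot: [3.131, -0.002, 2.929]
force: [4.0, 20.1, -0.5]
width: -0.003
```

```bash
python3 -m handwheel '[{"dr":[0,0,0],"translation":[0,0.003,0],"claw":-1},{"dr":[0,0,0],"translation":[0,0.005,-0.001],"claw":-1},{"dr":[0,0,0],"translation":[0,0.006,-0.001],"claw":-1},{"dr":[0,0,0],"translation":[0,0.006,-0.001],"claw":-1},{"dr":[0,0,0],"translation":[0,0.006,-0.001],"claw":-1},{"dr":[0,0,0],"translation":[0,0.006,0],"claw":-1},{"dr":[0,0,0],"translation":[0,0.006,0],"claw":-1},{"dr":[0,0,0],"translation":[0,0.006,0],"claw":-1},{"dr":[0,0,0],"translation":[0,0.006,0],"claw":-1},{"dr":[0,0,0],"translation":[0,0.006,0],"claw":-1},{"dr":[0,0,0],"translation":[0,0.006,0],"claw":-1},{"dr":[0,0,0],"translation":[0,0.01,0],"claw":-1},{"dr":[0,0,0],"translation":[0,0.015,0],"claw":-1},{"dr":[0,0,0],"translation":[0,0.015,0],"claw":-1},{"dr":[0,0,0],"translation":[0,0.015,0],"claw":-1},{"dr":[0,0,0],"translation":[0,0.015,-0.02],"claw":-1},{"dr":[0,0,0],"translation":[0,0.015,-0.03],"claw":-1},{"dr":[0,0,0],"translation":[0,0.015,-0.03],"claw":-1},{"dr":[0,0,0],"translation":[0,0,0],"claw":-1},{"dr":[0,0,0],"translation":[0,0,0],"claw":-1}]'
python3 - <<'E'
from h import *
a=ctrl.grab_frame("scene")[140:320,210:370];b=ctrl.grab_frame("side")[140:320,280:440]
f=lambda i:cv2.convertScaleAbs(cv2.resize(i,None,fx=2.5,fy=2.5,interpolation=cv2.INTER_CUBIC),alpha=1.4)
cv2.imwrite("pics/end.png",np.hstack([f(a),f(b)])[:,:,::-1])
E
```

```text
time_s: 17.73
position: [533.2, 12.7, 352.6]
ee_rot: [-3.141, 0.004, 2.927]
force: [-0.1, -0.0, -0.9]
width: 0.002
```

View pics/end.png

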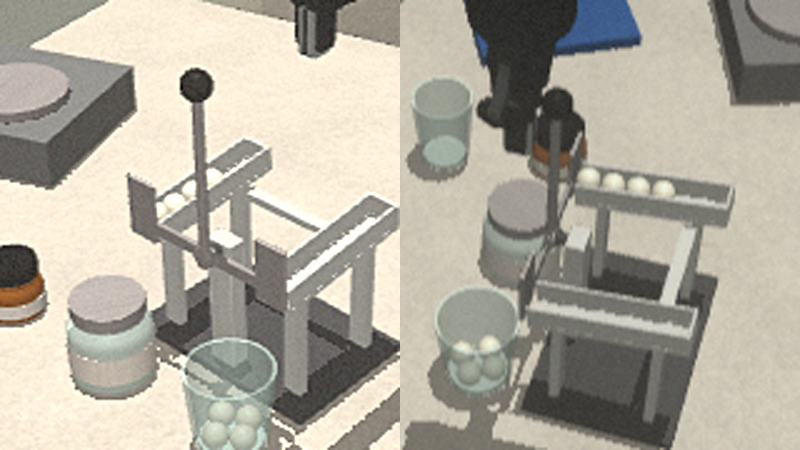

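The lever is upright again with its knob at crop (196,85). Four balls are in the open jar, four are still in the right chute, the jars have not moved, and the robot is clear.

```bash
python3 -c "
from bench import ctrl
print(ctrl.hand_in())"
```

```text
the job is handed in; nothing more can be done
None
```

All four balls from the left chute are in the open jar, and I handed the job in with the arm clear after about 18 s. I pushed the knob right with closed fingers and held the lever against its stop at about 19–21 N for roughly 4 s. I then eased it back upright.

**Not exactly in the order asked:** my first push met the knob too high, and the force stayed at about 8 N. The gate had already lifted enough for the four balls to run out before the stop was reached. I only saw this after easing the lever back upright to lower the tool and push again. So the full press and hold came with the balls already in the jar.

**Last checks:**
- **Lever and arm:** the final picture shows the lever upright with nothing touching it, and the wrist force was about 0–1 N.
- **Balls:** four are in the open jar and four are still behind the right gate.
- **Surroundings:** both jars and the nearby things in view look unmoved; the pump bottle was outside the final crop.
- **Force:** the highest wrist force I read was about 21 N. I only read it at the end of each move and a few times during the hold, so a short peak in between is not ruled out.
- **Disagreement:** the fingertips in the pictures sat higher than the reported tool position, by something like 15–25 mm. I corrected for this from the pictures.

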